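# Close up a loaded instrument cassette

### The arm

A 6-joint arm with a two-finger parallel gripper is mounted at the origin on the work surface. World frame = base frame: x ahead of the robot, y to its left, z up, the work surface at z = 0. Lengths are in m, angles in degrees, forces in N, time in s.
With the tool pointing down it reaches from about 0.25 to 0.775 m from the base axis. Payload 4 kg.
Tool frame: the origin (TCP) lies midway between the tips of the shut fingers; the grasp point (between the pads) lies 19 mm behind it; z points along the fingers, y is the line along which they close (so a half turn about z gives the same grasp; the last joint's range is limited). The gripper opens to 94 mm and grips with 3 to 60 N. Pads are 16 mm wide; open, the fingers measure 119 mm over their backs; the gripper's body (75 mm by 177 mm) begins 78 mm behind the grasp point.
Start: joints at [66.228, 4.996, 78.535, -0, 96.463, -5.907], TCP at [0.169, 0.523, 0.206] pointing down, gripper open.
Joint ranges: [-177.83, 177.83], [-43.37, 116.18], [15.69, 146.23], [-61.86, 241.86], [9.47, 152.12], [-147.06, 147.06]. Speed limits (degrees/s): [159.86, 159.86, 180, 180, 180, 180].

### API

Orientations are given as [roll, pitch, yaw] about the fixed x, y, z axes, in that order (R = Rz(yaw) Ry(pitch) Rx(roll)).
In Python, from station import bot gives the robot as it stands.
- The arm moves only by the tool carry_out, never from a script. Its argument "series" is a list of rows, each a list of 3 entries, a list of its own where there are three numbers: the shift along the world's x, y, z in mm, then the turn, a rotation vector about the world's x, y, z in degrees, then the opening, from 0 (shut) to 1 (fully open). A call has 1 to 20 rows; each row is the pose to reach, as a shift and turn from the pose commanded when the call began; what a row does not reach only later rows make up. A row lasts 1/8 s, in which the tool goes at most 62.5 mm and 10.7 degrees, less where a joint would pass 70% of its speed; a pose out of reach is approached as far as the arm can. A call with a gripper value outside its range is refused whole. The fingers move at their own pace and stop on an object; the grip force is fixed at half the most. Time passes only in rows, so rows that repeat a pose let the fingers close. It gives the time, the measured TCP pose, the force, the opening and the grip force at its end, in the units of the state.
- bot.sense(): the state, without advancing time (a new reading comes with each control period).
- bot.snapshot(name): name is "scene" or "side" or "wrist"; returns the picture (400x640x3 uint8, red, green, blue); there is no depth.
- bot.calibration(name): a dict with "fx", "fy", "cx", "cy" (pixels), "D" ([k1, k2, p1, p2, k3] as OpenCV has them; the pictures are not rectified), "position" and "rotation" of the camera in the world. Camera axes: x right, y down, z forward; pixel columns grow to the right and rows downward; lengths in m; the calibration is good to about 2 mm. A picture is of the moment at which its call begins: read the wrist's pose just before it. calibration takes no time and is no camera call; for the wrist camera it gives the pose at the moment of the call.
- bot.hand_in(): hands the job in; it is judged then, once.
The state is a dict: "time": time; "joints": joint angles; "joint_velocities": joint speeds; "joint_efforts": joint torques, N m; "ee_pos": TCP position; "tool_rot": TCP orientation; "wrist_force": force on the tool from outside, world axes, zero at the start; "torque": the same for the moment, N m; "grip_width": finger opening in m; "grasp_force": force on a finger pad.
Only numpy, scipy, OpenCV 4.12 (cv2) and the standard library are available. Lean on these libraries where they do the work, as an engineer would, in place of code of your own. Each camera call takes 0.05 s, during which the arm holds its last target. There are 200 camera calls.

### The job

The instrument cassette is loaded for the steriliser. With the fingers, push its upright hold-down flap right down flat over the instruments, and only then push the cassette's cover over and ease it fully shut without slamming it. Do not pick up, carry or shove aside the cassette, the instruments in it or anything else on the bench; leave it all where it is.

Things in the scene. Friction and masses are not known exactly. Their poses are not given: they have to be found in the camera images.
- cassette: Open steel instrument cassette, loose on the bench, 1.2 kg in all (slides if pushed over about 6 N). Base 180 (x) x 220 (y) mm, walls 24 high, 3 thick; 36 high when shut. Origin: centre of its underside. +x points to the long side with the cover's hinge, away from the robot (yaw within 0.5 rad of the world's), y along the hinges. Instruments lie along x in two green combs.
- flap (a joint): Hold-down flap: steel plate with a green silicone strip, 60 deep, 190 long (along y), 3 mm thick, hinged along its lower edge. 0 = folded flat over the instruments, free edge towards the cassette's +x (its stop); 1.57 = upright; at most 1.9, leaning to -x. Stiff hinge: stays where it is left; about 1 N at the free edge moves it.
- flap_hinge (a point): Middle of the flap's hinge line: in the cassette's frame at x -60, y 0, z 22.5 mm, in the middle of the flap's thickness.
- flap_edge (a point): Middle of the flap's free edge (a rolled bead 5 mm thick), 60 mm from the hinge line. Folded flat it is 22.5 mm above the bench, upright about 82 mm.
- cover (a joint): Cover: shallow perforated steel tray 180 x 220 x 12 mm (holes too small for a finger), hinged on the cassette's +x side. 0 = shut on the rim (its stop); 1.57 = upright; at most 1.95, leaning to +x, away from the flap. Stiff hinge: stays where it is left; 2 to 3 N near the free edge move it. A flap standing up is in its way.
- cover_hinge (a point): Middle of the cover's hinge line: in the cassette's frame at x +90, y 0, z 24 mm, at the level of the rim. The cover's outer face lies 12 mm beyond the plane through this line (12 mm above it when shut).
- cover_edge (a point): Middle of the cover's free edge on its outer face: 180 mm from the hinge line, 12 mm to the outer side. Shut, it is 36 mm above the bench over the cassette's front (-x) side, and a 44 mm wide catch 3 mm thick hangs there.
- mirror: Dental mirror lying in the cassette: steel handle 9 mm thick, 112 mm long, along its x; round mirror at +x. Origin: middle of the handle's underside, 9 mm above the bench.
- probe: Dental probe lying in the cassette, same handle with yellow rings and fine hooked ends. Origin as for the mirror.
- scaler: Scaler lying in the cassette, same handle with red rings and curved ends. Origin as for the mirror.
- cast_upper: Cream stone cast of a dental arch, 58 x 64 mm, 39 mm high, loose on the bench beside the cassette (its +y side or -y side). Origin: centre of its underside.
- cast_lower: Off-white stone cast of a dental arch, same size, on the other side. Origin: centre of its underside.
- bowl: Pale green mixing bowl, 124 mm across, 75 mm high, loose on the bench to one side. Origin: centre of its underside.
- tub: White screw-top tub with a blue label, 92 mm across, 115 mm high, loose on the bench to one side. Origin: centre of its underside.
- spatula: Plaster spatula with a green handle, 200 mm long, lying on the bench to the right (-y). Origin: under the middle of its length.

How it is judged (in metres and radians):
On the way, in this order (a step that is already met when the one before it is completed fails the run):
1. the flap is folded down flat (within 0.1 rad) while the cover still stands open (over 1.2 rad) (value of joint flap below 0.1 rad and value of joint cover above 1.2 rad), for 0.2 s.
2. the cover is swung shut (within 0.035 rad) over the folded flap (value of joint cover below 0.035 rad and value of joint flap below 0.1 rad), for 0.2 s.
At the end, for the whole second after the job is handed in: The flap lies folded (under 0.1 rad, about 6 mm at its edge) and the cover is shut over it (under 0.035 rad, about 6 mm at its front edge) and at rest; the cassette stands flat, within 25 mm of where it was; the instruments lie in their combs; each thing on the bench is within 30 mm of where it was (all of step 2 and velocity of joint cover between -0.05 and 0.05 rad/s and distance of cassette from where it was at the start of the episode below 0.025 m and angle between cassette's own z axis and vertical below 0.05 rad and linear speed of cassette below 0.02 m/s and z of each of mirror, probe, scaler in the frame of cassette below 0.014 m and distance of each of cast_upper, cast_lower, bowl, tub, spatula from where it was at the start of the episode below 0.03 m); the robot touches nothing.
It fails at once if the cassette is lifted or tipped (over 10 mm or 0.12 rad), or shoved more than 25 mm (height (world z) of cassette above 0.01 m or angle between cassette's own z axis and vertical above 0.12 rad or distance of cassette from where it was at the start of the episode above 0.025 m).
It fails at once if an instrument is lifted out of its combs (over 8 mm) or shifted more than 50 mm (z of any of mirror, probe, scaler in the frame of cassette above 0.017 m or distance of any of mirror, probe, scaler from where it was at the start of the episode above 0.05 m).
It fails at once if a thing on the bench beside the cassette is moved more than 30 mm (distance of any of cast_upper, cast_lower, bowl, tub, spatula from where it was at the start of the episode above 0.03 m).
It fails at once if the cover is slammed: closing faster than 2.5 rad/s in the last 0.3 rad (value of joint cover below 0.3 rad and velocity of joint cover below -2.5 rad/s).
It also fails if it takes over 51 s, if anything falls off the work surface, if the arm or the gripper's body presses on something with over 40 N, if the wrist force passes 120 N, or if a joint passes its speed limit or range.

## Working session

There is one attempt and no reset: what is moved stays moved. The work goes in short steps, Python scripts to look and compute and a tool call to move; the robot and the scene stay as the last step left them, time stands still between calls to the robot, and variables do not carry over. Pictures are saved under pics/ and viewed, at most 10 in all, crops included, and the job is handed in when it is done.

Besides the shell and the picture viewer there is one more tool, called after ">>>" in YAML: its name, and indented under it one key for each argument. carry_out: Moves the arm, as the interface text tells. Its arguments: {"type":"object","properties":{"series":{"type":"array"}},"required":["series"]}

```bash
mkdir -p pics; ls
python3 - <<'E'
from station import bot
import cv2,numpy as np
np.set_printoptions(precision=4,suppress=True)
for n in ("scene","side"):
    im=bot.snapshot(n); cv2.imwrite(f"pics/{n}0.png",im[:,:,::-1])
    c=bot.calibration(n); print(n,{k:np.array(v) for k,v in c.items()})
s=bot.sense(); print(s["time"],s["ee_pos"],s["tool_rot"],s["grip_width"])
E
```

```text
pics
scene {'fx': array(407.4098), 'fy': array(407.4098), 'cx': array(328.7713), 'cy': array(191.3261), 'D': array([-0.0882,  0.    ,  0.    ,  0.    ,  0.    ]), 'position': array([0.6811, 0.8899, 0.7484]), 'rotation': array([-127.4953,   -0.0372,  168.8968])}
side {'fx': array(468.3268), 'fy': array(468.3268), 'cx': array(325.4653), 'cy': array(200.0087), 'D': array([-0.0096,  0.    ,  0.    ,  0.    ,  0.    ]), 'position': array([0.4341, 0.8878, 1.1088]), 'rotation': array([-140.596 ,   -0.5603, -173.6001])}
0.1 [0.1686 0.523  0.2044] [-179.8861   -0.0096  162.1345] 0.09384201409588576
```

View pics/scene0.png

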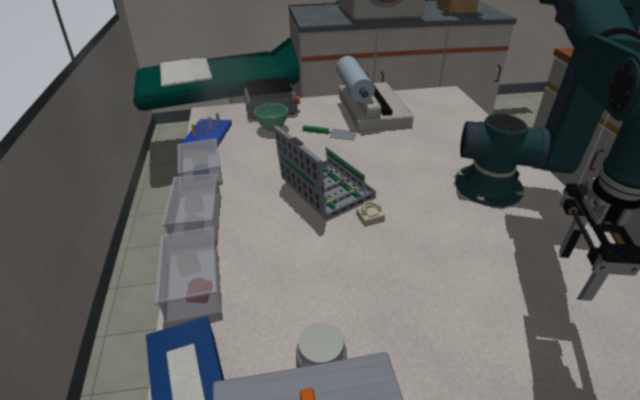

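View pics/side0.png

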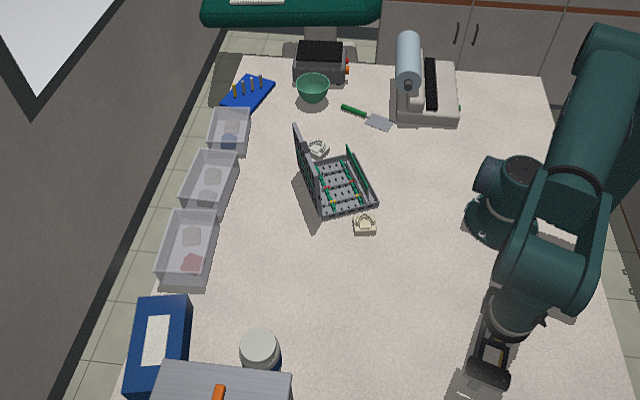

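The side view shows the cassette around (340,185), its cover standing at (305,165) and the flap upright at (360,165). One cast is at (365,225) and the other at (317,148). I'll enlarge this area.

Run:
```python
import cv2,numpy as np
a=cv2.imread("pics/side0.png")[110:245,270:400]
b=cv2.imread("pics/scene0.png")[115:235,265:395]
f=lambda i,s=4:cv2.resize(i,None,fx=s,fy=s,interpolation=cv2.INTER_CUBIC)
A,B=f(a,3),f(b,3)
h=max(A.shape[0],B.shape[0])
A=cv2.copyMakeBorder(A,0,h-A.shape[0],0,0,0);B=cv2.copyMakeBorder(B,0,h-B.shape[0],0,0,0)
cv2.imwrite("pics/crop0.png",np.hstack([A,B]))
```

```text
(no output)
```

View pics/crop0.png

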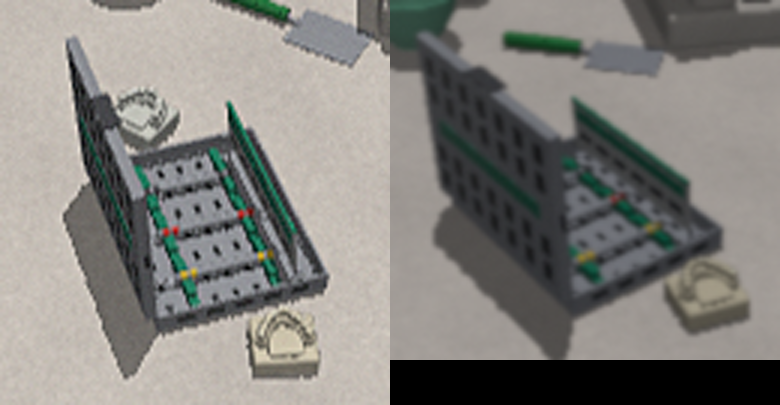

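The crop shows a cassette with its cover about upright on the far side and the flap upright on the near side. I'll measure the pose from the corners seen in both views.

```bash
cat > h.py <<'E'
from station import bot
import cv2,numpy as np
from scipy.spatial.transform import Rotation as Ro
np.set_printoptions(precision=4,suppress=True)
def ray(n,p,c=None):
    c=c or bot.calibration(n)
    K=np.array([[c["fx"],0,c["cx"]],[0,c["fy"],c["cy"]],[0,0,1]])
    q=cv2.undistortPoints(np.array([[p]],float),K,np.array(c["D"],float))[0,0]
    R=Ro.from_euler("xyz",c["rotation"],degrees=True).as_matrix()
    d=R@[q[0],q[1],1]; return np.array(c["position"]),d/np.linalg.norm(d)
def plane(n,p,z,c=None):
    o,d=ray(n,p,c); return o+d*(z-o[2])/d[2]
def tri(rays):
    A=0;b=0
    for o,d in rays:
        M=np.eye(3)-np.outer(d,d);A=A+M;b=b+M@o
    x=np.linalg.solve(A,b); return x,max(np.linalg.norm((np.eye(3)-np.outer(d,d))@(x-o)) for o,d in rays)
def proj(n,X,c=None):
    c=c or bot.calibration(n)
    K=np.array([[c["fx"],0,c["cx"]],[0,c["fy"],c["cy"]],[0,0,1]])
    R=Ro.from_euler("xyz",c["rotation"],degrees=True).as_matrix()
    Xc=(np.atleast_2d(X)-c["position"])@R
    return cv2.projectPoints(Xc,np.zeros(3),np.zeros(3),K,np.array(c["D"],float))[0][:,0]
E
python3 - <<'E'
from h import *
P={"front+y rim":((379,201.7),(375,191.7)),"back+y bottom":((323.3,221),(325.7,220.7)),
"flap-y":((346.3,144),(326,147.3)),"flap+y":((368.7,191),(364.7,177.3)),
"cov-y":((293.3,122.7),(275,126.7)),"cov+y":((317.7,175.7),(323.3,161.7))}
for k,(a,b) in P.items(): print(k,*tri([ray("side",a),ray("scene",b)]))
print("front-y rim",plane("side",(354.3,153.3),.024)); print("front+y rim",plane("side",(379,201.7),.024),plane("scene",(375,191.7),.024))
print("back+y bot",plane("side",(323.3,221),0),plane("scene",(325.7,220.7),0))
for k,p in {"cast+y":(365,232),"cast-y":(319,157)}.items(): print(k,plane("side",p,0))
E
```

```text
front+y rim [ 0.3627 -0.0192  0.0154] 0.0003714314689389362
back+y bottom [ 0.5241  0.0543 -0.0083] 0.0015809424780315194
flap-y [ 0.4784 -0.1861  0.0822] 4.791589495465921e-05
flap+y [ 0.4001 -0.0028  0.0821] 0.0031246859117603195
cov-y [ 0.6337 -0.1332  0.1995] 7.394765175018208e-05
cov+y [0.5356 0.0702 0.2028] 0.002582189582622812
front-y rim [ 0.4514 -0.2067  0.024 ]
front+y rim [ 0.363  -0.0117  0.024 ] [ 0.3666 -0.0089  0.024 ]
back+y bot [0.5223 0.0619 0.    ] [0.5268 0.0618 0.    ]
cast+y [0.3974 0.0871 0.    ]
cast-y [ 0.5667 -0.1994  0.    ]
```

>>> carry_out:
  series:
    - [[60,-160,40],[0,0,-35],0]
    - [[60,-160,40],[0,0,-35],0]
    - [[60,-160,40],[0,0,-35],0]
    - [[120,-320,40],[0,0,-70],0]
    - [[120,-320,40],[0,0,-70],0]
    - [[120,-320,40],[0,0,-70],0]
    - [[120,-320,40],[0,0,-70],0]
    - [[180,-480,40],[0,0,-105],0]
    - [[180,-480,40],[0,0,-105],0]
    - [[180,-480,40],[0,0,-105],0]
    - [[180,-480,40],[0,0,-105],0]
    - [[230,-635,40],[0,0,-138],0]
    - [[230,-635,40],[0,0,-138],0]
    - [[230,-635,40],[0,0,-138],0]
    - [[230,-635,40],[0,0,-138],0]
    - [[230,-635,40],[0,0,-138],0]

```text
time: 2.1
ee_pos: [0.3984, -0.1109, 0.2451]
tool_rot: [-179.9, 0.0, 24.2]
wrist_force: [-0.3, 0.3, -0.8]
grip_width: 0.0006
grasp_force: 0.0
```

Run:
```python
from h import *
s=bot.sense(); print(s["time"],s["ee_pos"],s["tool_rot"],s["joints"],s["wrist_force"])
c=bot.calibration("wrist"); print(c)
cv2.imwrite("pics/w1.png",bot.snapshot("wrist")[:,:,::-1])
a=np.radians(24.3);x=np.array([np.cos(a),np.sin(a),0]);y=np.array([-x[1],x[0],0]);C=np.array([.490,-.073,0])
f=lambda X,Y,Z:C+x*X/1e3+y*Y/1e3+np.array([0,0,Z/1e3])
P=dict(rimf_p=(-90,110,24),rimf_m=(-90,-110,24),flap_p=(-60,95,82),flap_m=(-60,-95,82),rimb_p=(90,110,24),rimb_m=(90,-110,24))
for k,v in P.items(): print(k,proj("wrist",f(*v),c)[0])
```

```text
2.1 [ 0.3984 -0.1109  0.2451] [-179.9301    0.0253   24.2184] [-23.4473 -12.8404  90.8407   0.029  102.0684  42.3404] [-0.314   0.3036 -0.7669]
{'fx': 290.0236386882632, 'fy': 290.0236386882632, 'cx': 322.46631965848496, 'cy': 196.54971211883972, 'D': array([-0.0161,  0.    ,  0.    ,  0.    ,  0.    ]), 'position': array([ 0.4725, -0.0779,  0.4235]), 'rotation': array([163.8991,   0.0643, -65.7703])}
rimf_p [245.9716 166.7976]
rimf_m [403.7807 166.6421]
flap_p [244.2716 150.3354]
flap_m [406.2052 150.1663]
rimb_p [235.5384  22.1746]
rimb_m [414.5057  21.9005]
```

View pics/w1.png

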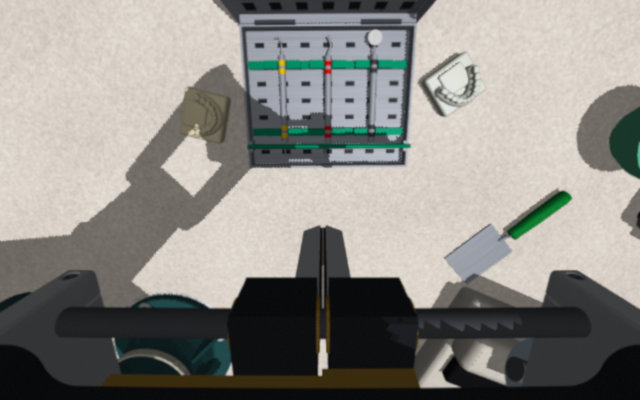

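The wrist view shows the front rim corners at (249,166) and (407,164), and the flap ends at (247,147) and (410,146). That puts the cassette about 2 mm further in +x and 4 mm in -y from my estimate, which is close enough. Next I fold the flap along its arc.

>>> carry_out:
  series:
    - [[0,0,-60],[0,0,0],0]
    - [[0,0,-120],[0,0,0],0]
    - [[0,0,-160],[0,0,0],0]
    - [[0,0,-177],[0,0,0],0]
    - [[0,0,-177],[0,0,0],0]
    - [[15,7,-177],[0,0,0],0]
    - [[29,13,-178],[0,0,0],0]
    - [[34,15,-178],[0,0,0],0]
    - [[39,18,-179],[0,0,0],0]
    - [[44,20,-181],[0,0,0],0]
    - [[49,22,-183],[0,0,0],0]
    - [[54,24,-187],[0,0,0],0]
    - [[58,26,-190],[0,0,0],0]
    - [[62,28,-195],[0,0,0],0]
    - [[65,29,-199],[0,0,0],0]
    - [[67,30,-204],[0,0,0],0]
    - [[69,31,-209],[0,0,0],0]
    - [[70,31,-213],[0,0,0],0]
    - [[71,32,-217],[0,0,0],0]
    - [[71,32,-217],[0,0,0],0]

```text
time: 4.65
ee_pos: [0.4699, -0.0794, 0.0282]
tool_rot: [180.0, -0.0, 24.1]
wrist_force: [-1.1, -0.1, -0.1]
grip_width: 0.0006
grasp_force: 0.0
```

>>> carry_out:
  series:
    - [[0,0,-2],[0,0,0],0]
    - [[0,0,-3],[0,0,0],0]
    - [[0,0,-4],[0,0,0],0]
    - [[0,0,-5],[0,0,0],0]
    - [[0,0,-5],[0,0,0],0]
    - [[0,0,-5],[0,0,0],0]

```text
time: 5.4
ee_pos: [0.4701, -0.0795, 0.0242]
tool_rot: [180.0, -0.0, 24.1]
wrist_force: [-1.4, -0.1, 5.7]
grip_width: 0.0004
grasp_force: 2.7
```

Run:
```python
from h import *
s=bot.sense(); print(s["wrist_force"],s["ee_pos"])
im=np.hstack([bot.snapshot("wrist")[:330,180:460,::-1], ])
sd=bot.snapshot("side")[110:245,270:400,::-1]
A=cv2.resize(sd,None,fx=2.44,fy=2.44,interpolation=cv2.INTER_CUBIC)[:330]
h=min(len(A),len(im)); cv2.imwrite("pics/f2.png",np.hstack([im[:h],A[:h]]))
```

```text
[-1.4398 -0.1147  5.7343] [ 0.4701 -0.0795  0.0242]
```

View pics/f2.png

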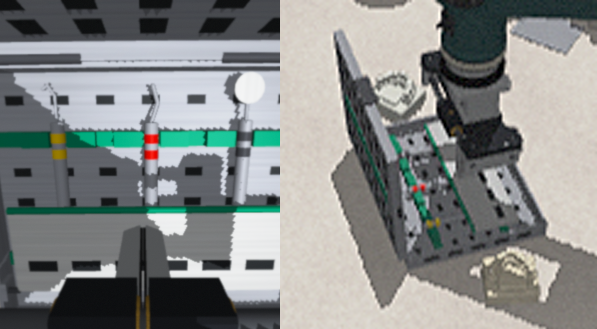

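The flap is flat at its stop: the tip reads z 24.2 mm with 5.7 N, and the view shows it lying flat with the instruments in place. Next I lift and go over behind the cover.

>>> carry_out:
  series:
    - [[0,0,20],[0,0,0],0]
    - [[0,0,70],[0,0,0],0]
    - [[0,0,130],[0,0,0],0]
    - [[0,0,190],[0,0,0],0]
    - [[0,0,235],[0,0,0],0]
    - [[0,0,235],[0,0,0],0]
    - [[40,18,235],[0,0,0],0]
    - [[90,40,235],[0,0,0],0]
    - [[140,63,235],[0,0,0],0]
    - [[160,71,235],[0,0,0],0]
    - [[160,71,235],[0,0,0],0]
    - [[160,71,235],[0,0,0],0]

```text
time: 7.0
ee_pos: [0.6287, -0.0089, 0.2571]
tool_rot: [-179.9, 0.2, 24.1]
wrist_force: [0.4, -1.1, -0.2]
grip_width: 0.0001
grasp_force: 0.0
```

Run:
```python
from h import *
s=bot.sense(); print(s["wrist_force"],s["ee_pos"],s["joints"])
sd=bot.snapshot("side")[60:245,250:420,::-1]; sc=bot.snapshot("scene")[60:245,230:400,::-1]
f=lambda i:cv2.resize(i,None,fx=2.3,fy=2.3,interpolation=cv2.INTER_CUBIC)
cv2.imwrite("pics/c3.png",np.hstack([f(sd),f(sc)]))
```

```text
[ 0.3782 -1.1355 -0.1911] [ 0.6287 -0.0089  0.2571] [ -5.9565  15.2205  60.9308  -0.0305 104.0117  59.9256]
```

View pics/c3.png

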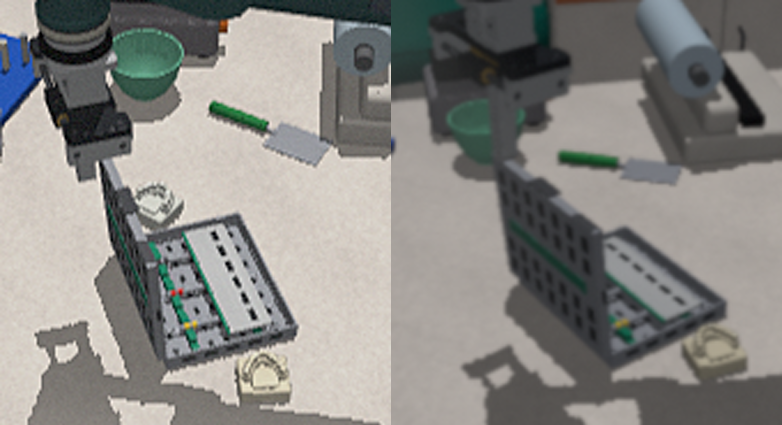

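The flap lies flat, the cover is still upright, and the fingers are behind it. Now I descend behind the cover and start pushing.

>>> carry_out:
  series:
    - [[0,0,-40],[0,0,0],0]
    - [[0,0,-68],[0,0,0],0]
    - [[0,0,-68],[0,0,0],0]
    - [[-12,-6,-68],[0,0,0],0]
    - [[-25,-11,-68],[0,0,0],0]
    - [[-37,-17,-68],[0,0,0],0]
    - [[-47,-21,-68],[0,0,0],0]
    - [[-57,-26,-68],[0,0,0],0]
    - [[-67,-30,-69],[0,0,0],0]
    - [[-76,-34,-70],[0,0,0],0]
    - [[-76,-34,-70],[0,0,0],0]

```text
time: 8.48
ee_pos: [0.5523, -0.0429, 0.1878]
tool_rot: [-179.9, 0.1, 24.1]
wrist_force: [-0.4, 0.8, -0.1]
grip_width: 0.0004
grasp_force: 0.0
```

Run:
```python
from h import *
s=bot.sense(); print(s["wrist_force"],s["ee_pos"])
sd=bot.snapshot("side")[60:245,250:420,::-1]; sc=bot.snapshot("scene")[60:245,230:400,::-1]
f=lambda i:cv2.resize(i,None,fx=2.3,fy=2.3,interpolation=cv2.INTER_CUBIC)
cv2.imwrite("pics/c4.png",np.hstack([f(sd),f(sc)]))
```

```text
[-0.3509  0.7593 -0.1271] [ 0.5523 -0.0429  0.1878]
```

View pics/c4.png

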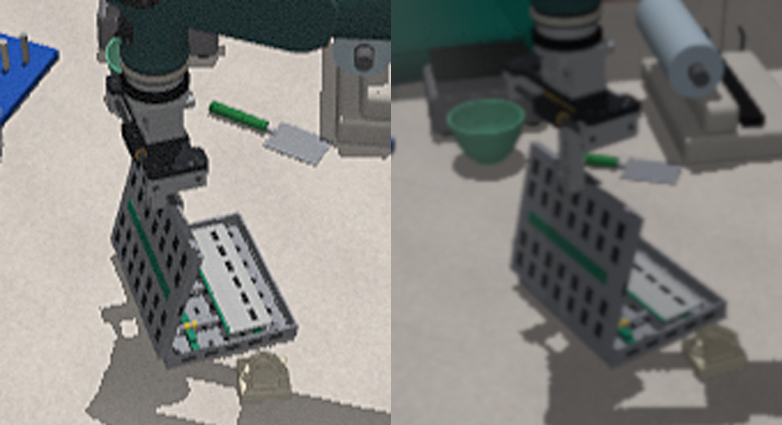

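The cover is following the finger and the cassette has not moved. I continue along the arc.

>>> carry_out:
  series:
    - [[-10,-5,-3],[0,0,0],0]
    - [[-19,-9,-6],[0,0,0],0]
    - [[-29,-13,-10],[0,0,0],0]
    - [[-38,-17,-14],[0,0,0],0]
    - [[-47,-21,-19],[0,0,0],0]
    - [[-55,-25,-25],[0,0,0],0]
    - [[-63,-29,-31],[0,0,0],0]
    - [[-71,-32,-38],[0,0,0],0]
    - [[-78,-35,-45],[0,0,0],0]
    - [[-85,-38,-53],[0,0,0],0]
    - [[-91,-41,-61],[0,0,0],0]
    - [[-97,-44,-70],[0,0,0],0]
    - [[-102,-46,-78],[0,0,0],0]
    - [[-106,-48,-86],[0,0,0],0]
    - [[-110,-49,-95],[0,0,0],0]
    - [[-113,-51,-103],[0,0,0],0]
    - [[-115,-52,-110],[0,0,0],0]
    - [[-117,-53,-117],[0,0,0],0]
    - [[-117,-53,-117],[0,0,0],0]

```text
time: 10.95
ee_pos: [0.4362, -0.0954, 0.0706]
tool_rot: [-180.0, 0.1, 24.1]
wrist_force: [0.9, 0.9, 0.7]
grip_width: 0.0002
grasp_force: 0.0
```

>>> carry_out:
  series:
    - [[-1,0,-6],[0,0,0],0]
    - [[-2,-1,-11],[0,0,0],0]
    - [[-3,-1,-15],[0,0,0],0]
    - [[-4,-2,-19],[0,0,0],0]
    - [[-4,-2,-22],[0,0,0],0]
    - [[-5,-2,-25],[0,0,0],0]
    - [[-5,-2,-28],[0,0,0],0]
    - [[-5,-2,-30],[0,0,0],0]
    - [[-5,-2,-32],[0,0,0],0]
    - [[-5,-2,-34],[0,0,0],0]
    - [[-5,-2,-35],[0,0,0],0]
    - [[-5,-2,-35],[0,0,0],0]

```text
time: 12.45
ee_pos: [0.4318, -0.0973, 0.0364]
tool_rot: [-180.0, -0.0, 24.1]
wrist_force: [-0.1, -0.9, -0.2]
grip_width: 0.0007
grasp_force: 0.0
```

>>> carry_out:
  series:
    - [[0,0,-1],[0,0,0],0]
    - [[0,0,-2],[0,0,0],0]
    - [[0,0,-2],[0,0,0],0]
    - [[0,0,-3],[0,0,0],0]
    - [[0,0,-3],[0,0,0],0]
    - [[0,0,-3],[0,0,0],0]

```text
time: 13.2
ee_pos: [0.432, -0.0974, 0.036]
tool_rot: [180.0, -0.0, 24.1]
wrist_force: [-5.4, 1.6, 13.0]
grip_width: 0.0004
grasp_force: 6.8
```

>>> carry_out:
  series:
    - [[0,0,2],[0,0,0],0]
    - [[0,0,10],[0,0,0],0]
    - [[0,0,50],[0,0,0],0]
    - [[0,0,110],[0,0,0],0]
    - [[0,0,170],[0,0,0],0]
    - [[0,0,200],[0,0,0],0]
    - [[0,0,200],[0,0,0],0]

```text
time: 14.08
ee_pos: [0.4332, -0.098, 0.2364]
tool_rot: [179.7, -0.3, 24.1]
wrist_force: [0.2, 0.8, -1.7]
grip_width: 0.0004
grasp_force: 0.0
```

Run:
```python
from h import *
s=bot.sense(); print(s["wrist_force"],s["ee_pos"])
sd=bot.snapshot("side")[60:245,250:420,::-1]; sc=bot.snapshot("scene")[60:245,230:400,::-1]
f=lambda i:cv2.resize(i,None,fx=2.3,fy=2.3,interpolation=cv2.INTER_CUBIC)
cv2.imwrite("pics/c5.png",np.hstack([f(sd),f(sc)]))
```

```text
[ 0.2008  0.765  -1.7486] [ 0.4332 -0.098   0.2364]
```

View pics/c5.png

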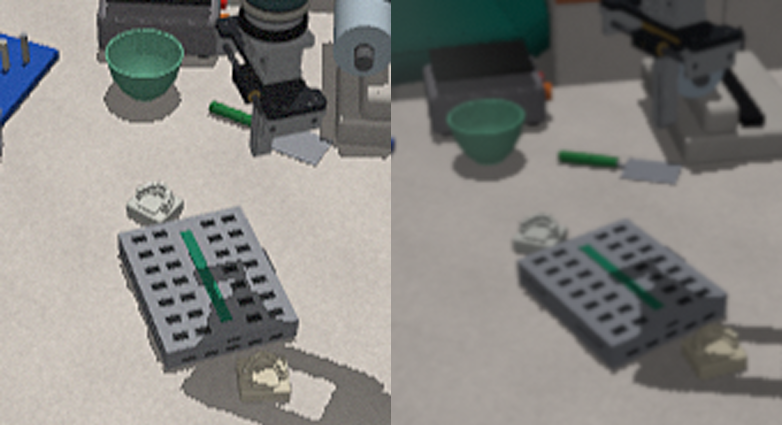

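The cover lies shut and flat, and nothing around the cassette has moved.

```bash
python3 -c "
from station import bot
print(bot.hand_in())"
```

```text
the job is handed in; nothing more can be done
None
```

The flap is folded flat and the cover was then eased shut over it; the pictures showed nothing else moved. The job is handed in, though no verdict came back.

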